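# Post the filed block through the drop-box flap

### The job

Two pine blocks lie on the steel feed deck of the drop box: the long one is filed and finished. Slide it flat across the deck into the lane along the fence and push it with your fingertips through the hanging flap, until it has gone right down inside the box and the flap has swung shut behind it. Only push it, never pick it up, and leave the short block and everything else where it is.

Things in the scene. Friction and masses are not known exactly. Their poses are not given: they have to be found in the camera images.
- drop_box: grey sheet-steel drop box with its feed deck, fixed. Origin at bench height under the middle of the mouth; x is the feed direction (into the box), y points across the deck to the fence, z up. The flat steel deck has its top at z = 110 mm, from x = -335 to 0, y = -165 to +33 mm; its edges at x = -335 and y = -165 are open. The box runs from x = 0 to 270 mm, 170 mm high, lid and far side clear
- fence (a point): middle of the fence's foot (-168, 33, 110 mm in the box's frame, same axes). The straight fence runs the whole length of the deck at y = +33 mm, 3 mm thick, 22 mm above the deck. The 66 mm beside it is the lane, which leads straight into the mouth and is empty at the start
- mouth (a point): middle of the mouth at deck height (0, 0, 110 mm in the box's frame, same axes). The mouth is 66 mm wide (y = -33 to +33 mm), 50 mm high, under a lintel 10 mm high and 12 mm deep. From y = -33 mm away from the fence a front wall closes the box, 60 mm above the deck, with a 45 degree deflector plate 22 mm high from (-2, -33) to (-26, -57) mm
- chute (a point): middle of the chute plate inside the box (56, 0, 61 mm in the box's frame). The deck ends at the mouth and this smooth plate falls at 42 degrees to a floor 10 mm above the bench. A block whose length is clearly more than half past the mouth tips over the edge and slides down inside by itself, with no need to reach in
- flap (a joint): the flap in the mouth: 0 hanging shut, grows as it is pushed inward, up to 1.4 rad. A light aluminium plate 62 mm wide on a level hinge 49 mm above the deck, 4 mm inside the mouth; its lower edge is 3 mm above the deck. It swings only inward, takes well under 1 N, and falls shut by its own weight within a second
- flap_edge (a point): the middle of the flap's lower edge
- block_long: the long pine block to be pushed in, 120 x 45 x 22 mm, about 85 g, origin at the centre of its underside, x along its length; it lies flat on the deck roughly along the feed direction, beyond the lane from the fence
- block_short: the short pine block that stays, 75 x 45 x 22 mm, same axes; it lies in front of or behind the long one, clear of the lane along the fence
- bench_brush: a wooden bench brush, 230 x 30 x 26 mm, lying along the box's x on the clear lid, towards the robot's side, bystander
- towel_roll: a standing white paper-towel roll, 112 mm across, 230 mm high, bystander
- file: a flat file with a wooden handle, 320 mm long, 25 mm high, lying on the bench, bystander
- try_square: a try square lying on the bench, wooden stock 110 mm, blade 150 mm, 16 mm high, bystander
- rule: a 300 mm steel rule lying on the bench, bystander
- glue_jar: a white jar with a black lid, 68 mm across, 95 mm high, bystander
- mug: a blue mug, 80 mm across, 92 mm high, bystander
Not all that is in view belongs to the job. What is shaped like the block_long but black, red or turquoise is not meant.

How it is judged:
By the outcome, as a careful person would: the job done as asked, in the order asked, and still so for the second after the job is handed in, with the robot touching nothing.
It also fails if it takes over 51 s, if anything falls off the work surface, if the arm or the gripper's body presses on something with over 40 N, if the wrist force passes 120 N, or if a joint passes its speed limit or range.

### The arm

A 6-joint arm with a two-finger parallel gripper is mounted at the origin on the work surface. World frame = base frame: x ahead of the robot, y to its left, z up, the work surface at z = 0. Lengths are in m, angles in degrees, forces in N, time in s.
With the tool pointing down it reaches from about 0.3 to 0.75 m from the base axis. Payload 8.5 kg.
Tool frame: the origin (TCP) lies midway between the tips of the shut fingers; the grasp point (between the pads) lies 19 mm behind it; y points along the fingers, z is the direction in which the jaws open and shut, and the axes are right-handed (so a half turn about y gives the same grasp; the last joint's range is limited). The gripper opens to 85 mm and grips with 20 to 120 N. Pads are 22 mm wide; open, the fingers measure 114 mm over their backs; the gripper's body (76 mm by 85 mm) begins 54 mm behind the grasp point. The pads swing forward as they close: fully open they stand 13 mm farther back than shut.
Start: joints at [60.544, 21.807, 74.336, -0, 83.858, -12.336], TCP at [0.162, 0.526, 0.231] pointing down, gripper open.
Joint ranges: [-178.18, 178.18], [-50.72, 133.34], [12.68, 142.11], [-81.47, 261.47], [9.98, 163.14], [-165.26, 165.26]. Speed limits (degrees/s): [136.94, 136.94, 180, 180, 180, 180].

### API

Orientations are given as a 3x3 rotation matrix whose columns are the frame's x, y, z axes.
In Python, from rig import status, imaging, job gives the robot as it stands. The module is installed in compiled form; this text tells all that it offers.
- The arm moves only by the tool jog_arm, never from a script. Its argument "rows" is a list of rows, each an object of numbers: "hand": the opening, from 0 (shut) to 1 (fully open); "dx", "dy", "dz": the shift along the tool's x, y, z in cm; "ax", "ay", "az": the turn, a rotation vector about the tool's x, y, z in degrees. In form: [{"hand": .., "dx": .., "dy": .., "dz": .., "ax": .., "ay": .., "az": ..}, ...]. A call has exactly 5 rows; each row shifts and turns the commanded pose from where the row before left it, along the tool's axes as they then stand; what a row does not reach is not made up. A row lasts 1/12 s, in which the tool goes at most 41.7 mm and 7.16 degrees, less where a joint would pass 70% of its speed; a pose out of reach is approached as far as the arm can. A call is refused whole if a number of a shift passes 4.17 or a number of a turn 7.16, either way. A call with a gripper value outside its range is refused whole. The fingers move at their own pace and stop on an object; "newtons" is the grip in N (left out, the last holds). Time passes only in rows, so rows that do not move let the fingers close, or fill a call up. It gives the time, the measured TCP pose, the force and the opening at its end, in the units of the state.
- status.observe(): the state, without advancing time (a new reading comes with each control period).
- imaging.get_image(name): name is "side" or "top"; returns the picture (420x560x3 uint8, red, green, blue); there is no depth.
- imaging.camera_model(name): a dict with "K" (3x3 intrinsics, pixels), "distortion" ([k1, k2, p1, p2, k3] as OpenCV has them; the pictures are not rectified), "position" and "rotation" of the camera in the world. Camera axes: x right, y down, z forward; pixel columns grow to the right and rows downward; lengths in m; the calibration is good to about 2 mm. A picture is of the moment at which its call begins. camera_model takes no time and is no camera call.
- job.close_job(): hands the job in, once; it reports no verdict.
The state is a dict: "time_s": time; "q": joint angles; "qvel": joint speeds; "joint_efforts": joint torques, N m; "position": TCP position; "tool_rot": TCP orientation; "ft_force": force on the tool from outside, world axes, zero at the start; "wrist_torque": the same for the moment, N m; "grip_width": finger opening in m.
Only numpy, scipy, OpenCV 4.12 (cv2) and the standard library are available. Lean on these libraries where they do the work, as an engineer would, in place of code of your own. Each camera call takes 0.05 s, during which the arm holds its last target.

## Working session

There is one attempt and no reset: what is moved stays moved. The work goes in short steps, Python scripts to look and compute and a tool call to move; the robot and the scene stay as the last step left them, time stands still between calls to the robot, and variables do not carry over. Pictures are saved under pics/ and viewed, and the job is handed in when it is done.

Besides the shell and the picture viewer there is one more tool, called as name(argument=value, ...) on one line, values as JSON. jog_arm: Moves the arm, as the interface text tells. Its arguments: {"type":"object","properties":{"rows":{"type":"array"},"newtons":{"type":"number"}},"required":["rows"]}

```bash
mkdir -p pics
python3 - <<'E'
from rig import status, imaging
import cv2,json
s=status.observe();print(s['time_s'],s['position'],s['tool_rot'],s['grip_width'])
for n in ("top","side"):
    cv2.imwrite(f"pics/{n}0.png",imaging.get_image(n)[:,:,::-1])
    print(n,imaging.camera_model(n))
E
```

```text
0.0 [0.16174706 0.52538325 0.23069924] [[ 9.55691516e-01 -7.60235601e-04  2.94369067e-01]
 [-2.94369840e-01 -1.27987716e-03  9.55690723e-01]
 [-3.49793866e-04 -9.99998892e-01 -1.44695818e-03]] 0.0855727599816162
top {'K': array([[416.89773528,   0.        , 274.29389696],
       [  0.        , 416.89773528, 207.74175065],
       [  0.        ,   0.        ,   1.        ]]), 'distortion': array([-0.06366566,  0.        ,  0.        ,  0.        ,  0.        ]), 'position': array([ 0.28490687, -0.01967863,  1.50631301]), 'rotation': array([[-0.02360461, -0.98994614,  0.13946135],
       [-0.99968141,  0.02462021,  0.00556138],
       [-0.00893903, -0.13928564, -0.9902119 ]])}
side {'K': array([[523.04300832,   0.        , 278.41995564],
       [  0.        , 523.04300832, 207.54092877],
       [  0.        ,   0.        ,   1.        ]]), 'distortion': array([0.02810238, 0.        , 0.        , 0.        , 0.        ]), 'position': array([-0.24498547, -0.98328555,  1.21621521]), 'rotation': array([[ 0.78268498, -0.4216362 ,  0.45785056],
       [-0.62213522, -0.50778977,  0.59590042],
       [-0.01876136, -0.75124727, -0.65975416]])}
```

View pics/top0.png

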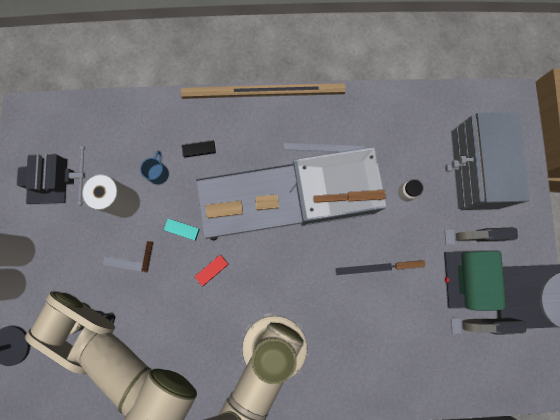

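View pics/side0.png

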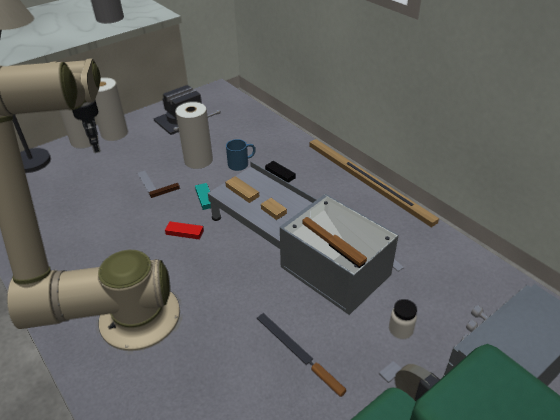

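Run:
```python
import cv2
a=cv2.imread("pics/top0.png")[140:245,185:395];cv2.imwrite("pics/topz.png",cv2.resize(a,None,fx=3.8,fy=3.8,interpolation=cv2.INTER_CUBIC))
a=cv2.imread("pics/side0.png")[155:310,195:400];cv2.imwrite("pics/sidez.png",cv2.resize(a,None,fx=3.8,fy=3.8,interpolation=cv2.INTER_CUBIC))
```

```text
(no output)
```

View pics/topz.png

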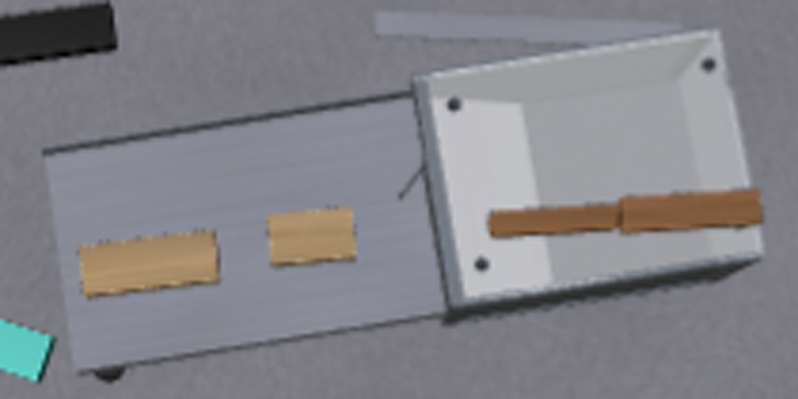

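View pics/sidez.png

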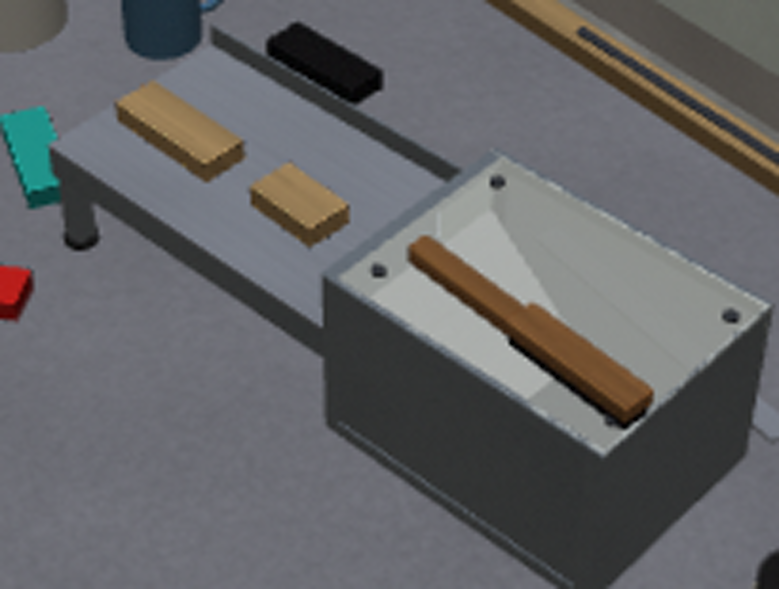

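```bash
cat > h.py <<'E'
import numpy as np,cv2
from rig import imaging,status
def ray(n,uv):
    c=imaging.camera_model(n);p=cv2.undistortPoints(np.array(uv,float).reshape(-1,1,2),c['K'],c['distortion'])[:,0]
    d=np.c_[p,np.ones(len(p))]@c['rotation'].T
    return c['position'],d
def onz(n,uv,z):
    o,d=ray(n,uv);return o+d*((z-o[2])/d[:,2])[:,None]
def pix(n,P):
    c=imaging.camera_model(n);R=c['rotation'].T
    return cv2.projectPoints(np.array(P,float).reshape(-1,1,3),cv2.Rodrigues(R)[0],-R@c['position'],c['K'],c['distortion'])[0][:,0]
def blocks(im):
    hsv=cv2.cvtColor(im,cv2.COLOR_RGB2HSV)
    m=cv2.inRange(hsv,(8,60,90),(28,190,255))
    return m
E
python3 - <<'E'
from h import *
np.set_printoptions(precision=4,suppress=True)
z=lambda p:(np.array(p)+.5)/3.8-.5+[185,140]
print('fence end top',onz('top',z([(43,152)]),.132))
print('fence near box top',onz('top',z([(412,94)]),.132))
print('deck open',onz('top',z([(78,373),(440,317)]),.110))
print('box top',onz('top',z([(415,77),(720,30),(765,252),(455,305)]),.170))
zs=lambda p:(np.array(p)+.5)/3.8-.5+[195,155]
print('side box',onz('side',zs([(497,153),(770,308),(603,455),(324,277)]),.170))
print('side deck',onz('side',zs([(52,150)]),.110),onz('side',zs([(212,28)]),.132))
for n in('top','side'):
    im=cv2.imread(f'pics/{n}0.png')[:,:,::-1].copy();m=blocks(im)
    cs,_=cv2.findContours(m,cv2.RETR_EXTERNAL,cv2.CHAIN_APPROX_NONE)
    for c in cs:
        if cv2.contourArea(c)<100: continue
        r=cv2.minAreaRect(c);print(n,r)
        if n=='top':
            P=onz(n,cv2.boxPoints(r),.132);print(P, np.linalg.norm(P-np.roll(P,1,0),axis=1),onz(n,[r[0]],.132))
E
```

```text
fence end top [[0.5808 0.2502 0.132 ]]
fence near box top [[ 0.6249 -0.0788  0.132 ]]
deck open [[ 0.3854  0.2228  0.11  ]
 [ 0.4274 -0.0985  0.11  ]]
box top [[ 0.6305 -0.0803  0.17  ]
 [ 0.6663 -0.3476  0.17  ]
 [ 0.47   -0.3747  0.17  ]
 [ 0.4312 -0.1081  0.17  ]]
side box [[ 0.6306 -0.0851  0.17  ]
 [ 0.6652 -0.3483  0.17  ]
 [ 0.4669 -0.3734  0.17  ]
 [ 0.4296 -0.1099  0.17  ]]
side deck [[0.3859 0.2171 0.11  ]] [[0.5821 0.2472 0.132 ]]
top ((410.08990478515625, 264.44384765625), (6.77885103225708, 28.347919464111328), 84.5596694946289)
[[ 0.2874 -0.4058  0.132 ]
 [ 0.2935 -0.5001  0.132 ]
 [ 0.2714 -0.5008  0.132 ]
 [ 0.2654 -0.4067  0.132 ]] [0.022  0.0945 0.0221 0.0943] [[ 0.2794 -0.4532  0.132 ]]
top ((223.75318908691406, 209.10964965820312), (13.423694610595703, 35.703853607177734), 83.1572265625)
[[0.4949 0.2186 0.132 ]
 [0.5063 0.0997 0.132 ]
 [0.4613 0.095  0.132 ]
 [0.4499 0.2133 0.132 ]] [0.0453 0.1195 0.0453 0.1189] [[0.4781 0.1566 0.132 ]]
top ((266.54510498046875, 201.9959259033203), (13.489826202392578, 21.728578567504883), 84.80557250976562)
[[ 0.5188  0.0512  0.1
[... 717 characters left out ...]

[[ 0.9598 -1.0274  0.132 ]
 [ 0.96   -1.0545  0.132 ]
 [ 0.7555 -1.0241  0.132 ]
 [ 0.7557 -0.9978  0.132 ]] [0.2062 0.027  0.2067 0.0263] [[ 0.8563 -1.0254  0.132 ]]
side ((328.1084899902344, 377.7969055175781), (39.622215270996094, 8.522209167480469), 43.36342239379883)
side ((334.1343994140625, 238.49856567382812), (73.27533721923828, 8.816694259643555), 36.25383377075195)
side ((274.2751770019531, 206.89260864257812), (25.068496704101562, 11.469247817993164), 34.99202346801758)
side ((241.69227600097656, 186.96153259277344), (32.72731399536133, 10.816654205322266), 33.6900634765625)
side ((374.26885986328125, 180.09169006347656), (149.2511444091797, 7.51654052734375), 33.36636734008789)
```

jog_arm(rows=[{"hand": 0.6,"ay": -6.2},{"hand": 0.6,"ay": -6.2},{"hand": 0.6,"ay": -6.2},{"hand": 0.6,"ay": -6.2},{"hand": 0.6}])

```text
invalid input at $.rows[0]: expected keys hand, dx, dy, dz, ax, ay, az
```

jog_arm(rows=[{"hand": 0.6,"dx": 0,"dy": 0,"dz": 0,"ax": 0,"ay": -6.2,"az": 0},{"hand": 0.6,"dx": 0,"dy": 0,"dz": 0,"ax": 0,"ay": -6.2,"az": 0},{"hand": 0.6,"dx": 0,"dy": 0,"dz": 0,"ax": 0,"ay": -6.2,"az": 0},{"hand": 0.6,"dx": 0,"dy": 0,"dz": 0,"ax": 0,"ay": -6.2,"az": 0},{"hand": 0.6,"dx": 0,"dy": 0,"dz": 0,"ax": 0,"ay": 0,"az": 0}])

```text
time_s: 0.52
position: [0.1618, 0.5255, 0.231]
tool_rot: [[0.991, -0.0, -0.137], [0.137, -0.001, 0.991], [-0.001, -1.0, -0.001]]
ft_force: [0.2, 0.3, -0.2]
grip_width: 0.0514
```

```bash
cat >> h.py <<'E'
EX=np.array([.1335,-.991,0]);EY=np.array([.991,.1335,0]);O=np.array([.594,-.088,0])
def tcp():
    s=status.observe();p=s['position']-O
    R=s['tool_rot'];print('t',s['time_s'],'box xyz mm',np.round([p@EX*1e3,p@EY*1e3,p[2]*1e3],1),'F box',np.round([s['ft_force']@EX,s['ft_force']@EY,s['ft_force'][2]],1),'w',round(s['grip_width']*1e3,1))
    print(np.round(np.c_[EX,EY,[0,0,1]].T@R,4).tolist())
E
python3 -c "from h import *;tcp()"
```

```text
t 0.5167 box xyz mm [-665.6 -346.4  231. ] F box [-0.3  0.2 -0.2] w 51.4
[[-0.0039, 0.0007, -0.9999], [0.9999, -0.0005, -0.0039], [-0.0005, -1.0, -0.0007]]
```

jog_arm(rows=[{"hand": 0.6,"dx": 1.43,"dy": 0,"dz": -2.72,"ax": 0,"ay": 0,"az": 0},{"hand": 0.6,"dx": 1.43,"dy": 0,"dz": -2.72,"ax": 0,"ay": 0,"az": 0},{"hand": 0.6,"dx": 1.43,"dy": 0,"dz": -2.72,"ax": 0,"ay": 0,"az": 0},{"hand": 0.6,"dx": 1.43,"dy": 0,"dz": -2.72,"ax": 0,"ay": 0,"az": 0},{"hand": 0.6,"dx": 1.43,"dy": 0,"dz": -2.72,"ax": 0,"ay": 0,"az": 0}])

```text
time_s: 0.93
position: [0.2514, 0.3991, 0.2312]
tool_rot: [[0.991, -0.0, -0.13], [0.13, -0.0, 0.991], [-0.0, -1.0, -0.0]]
ft_force: [0.6, 0.5, 0.3]
grip_width: 0.0514
```

jog_arm(rows=[{"hand": 0.6,"dx": 1.43,"dy": 0,"dz": -2.72,"ax": 0,"ay": 0,"az": 0},{"hand": 0.6,"dx": 1.43,"dy": 0,"dz": -2.72,"ax": 0,"ay": 0,"az": 0},{"hand": 0.6,"dx": 1.43,"dy": 0,"dz": -2.72,"ax": 0,"ay": 0,"az": 0},{"hand": 0.6,"dx": 1.43,"dy": 0,"dz": -2.72,"ax": 0,"ay": 0,"az": 0},{"hand": 0.6,"dx": 1.43,"dy": 0,"dz": -2.72,"ax": 0,"ay": 0,"az": 0}])

```text
time_s: 1.35
position: [0.3405, 0.2738, 0.2313]
tool_rot: [[0.992, -0.0, -0.13], [0.13, -0.0, 0.992], [-0.0, -1.0, -0.0]]
ft_force: [0.1, 0.6, -0.2]
grip_width: 0.0514
```

jog_arm(rows=[{"hand": 0.6,"dx": 1.43,"dy": 0,"dz": -2.72,"ax": 0,"ay": 0,"az": 0},{"hand": 0.6,"dx": 1.43,"dy": 0,"dz": -2.72,"ax": 0,"ay": 0,"az": 0},{"hand": 0.6,"dx": 1.43,"dy": 0,"dz": -2.72,"ax": 0,"ay": 0,"az": 0},{"hand": 0.6,"dx": 1.43,"dy": 0,"dz": -2.72,"ax": 0,"ay": 0,"az": 0},{"hand": 0.6,"dx": 1.43,"dy": 0,"dz": -2.72,"ax": 0,"ay": 0,"az": 0}])

```text
time_s: 1.77
position: [0.4295, 0.1485, 0.2313]
tool_rot: [[0.992, -0.0, -0.13], [0.13, 0.0, 0.992], [-0.0, -1.0, 0.0]]
ft_force: [0.1, 0.5, 0.1]
grip_width: 0.0512
```

```bash
python3 -c "
from h import *;tcp()
for n in ('top','side'):
    cv2.imwrite(f'pics/{n}1.png',cv2.resize(imaging.get_image(n)[120:260,170:400,::-1],None,fx=3.4,fy=3.4,interpolation=cv2.INTER_CUBIC))"
```

```text
t 1.7667 box xyz mm [-256.3 -131.4  231.3] F box [-0.5  0.2  0.1] w 51.2
[[0.0038, -0.0001, -0.9999], [0.9999, -0.0002, 0.0038], [-0.0002, -1.0, 0.0001]]
```

View pics/top1.png

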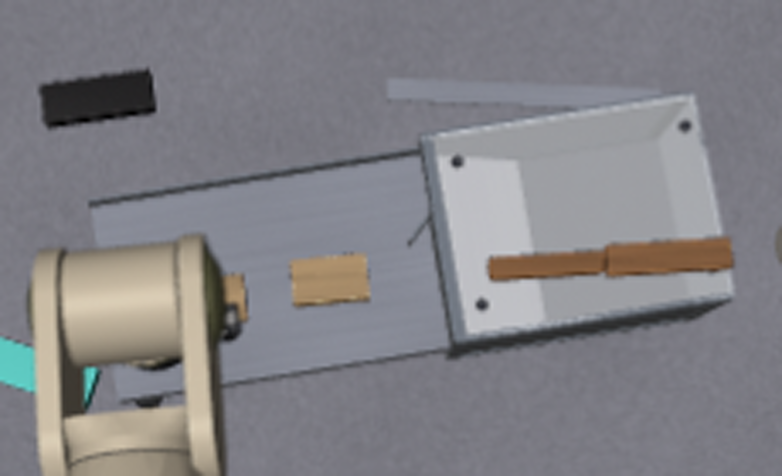

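View pics/side1.png

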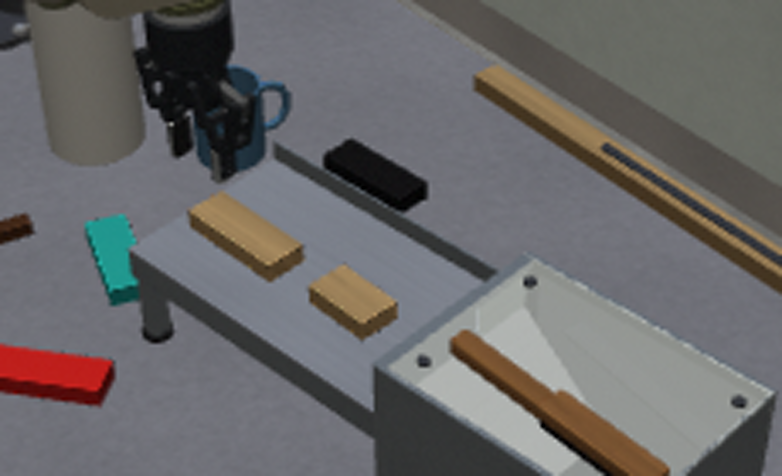

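The side view shows the gripper above the deck on the robot side of the long block, with the fingertips near pixels (180,150) and (225,175) in the crop. The top view is hidden by the wrist. Lowering in two steps.

jog_arm(rows=[{"hand": 0.6,"dx": 0,"dy": 2,"dz": 0,"ax": 0,"ay": 0,"az": 0},{"hand": 0.6,"dx": 0,"dy": 2,"dz": 0,"ax": 0,"ay": 0,"az": 0},{"hand": 0.6,"dx": 0,"dy": 2,"dz": 0,"ax": 0,"ay": 0,"az": 0},{"hand": 0.6,"dx": 0,"dy": 2,"dz": 0,"ax": 0,"ay": 0,"az": 0},{"hand": 0.6,"dx": 0,"dy": 1,"dz": 0,"ax": 0,"ay": 0,"az": 0}])

```text
time_s: 2.28
position: [0.4276, 0.1503, 0.1393]
tool_rot: [[0.991, -0.003, -0.131], [0.131, -0.0, 0.991], [-0.003, -1.0, 0.0]]
ft_force: [-0.5, 0.8, -0.4]
grip_width: 0.0513
```

```bash
python3 -c "
from h import *;tcp()
for n in ('side',):
    cv2.imwrite(f'pics/{n}2.png',cv2.resize(imaging.get_image(n)[120:260,170:400,::-1],None,fx=3.4,fy=3.4,interpolation=cv2.INTER_CUBIC))"
```

```text
t 2.2833 box xyz mm [-258.4 -133.1  139.3] F box [-0.9 -0.4 -0.4] w 51.3
[[0.0027, -0.0003, -0.9999], [0.9999, -0.0033, 0.0027], [-0.0033, -1.0, 0.0003]]
```

View pics/side2.png

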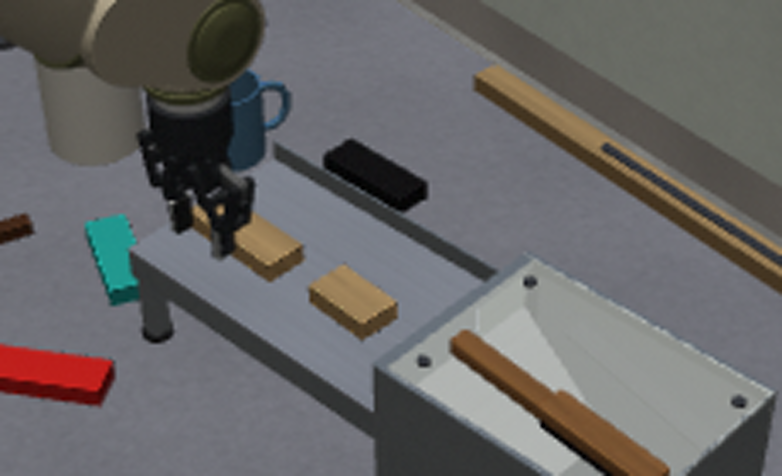

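jog_arm(rows=[{"hand": 0.6,"dx": 0,"dy": 0.9,"dz": 0,"ax": 0,"ay": 0,"az": 0},{"hand": 0.6,"dx": 0,"dy": 0.9,"dz": 0,"ax": 0,"ay": 0,"az": 0},{"hand": 0.6,"dx": 0,"dy": 0.8,"dz": 0,"ax": 0,"ay": 0,"az": 0},{"hand": 0.6,"dx": 0,"dy": 0,"dz": 0,"ax": 0,"ay": 0,"az": 0},{"hand": 0.6,"dx": 0,"dy": 0,"dz": 0,"ax": 0,"ay": 0,"az": 0}])

```text
time_s: 2.75
position: [0.4289, 0.1502, 0.1155]
tool_rot: [[0.991, -0.0, -0.133], [0.133, 0.0, 0.991], [-0.0, -1.0, 0.0]]
ft_force: [-0.9, -0.2, 0.1]
grip_width: 0.0513
```

jog_arm(rows=[{"hand": 0.6,"dx": 0.7,"dy": 0,"dz": 0,"ax": 0,"ay": 0,"az": 0},{"hand": 0.6,"dx": 0.7,"dy": 0,"dz": 0,"ax": 0,"ay": 0,"az": 0},{"hand": 0.6,"dx": 0.7,"dy": 0,"dz": 0,"ax": 0,"ay": 0,"az": 0},{"hand": 0.6,"dx": 0.7,"dy": 0,"dz": 0,"ax": 0,"ay": 0,"az": 0},{"hand": 0.6,"dx": 0.7,"dy": 0,"dz": 0,"ax": 0,"ay": 0,"az": 0}])

```text
time_s: 3.17
position: [0.4646, 0.1547, 0.1155]
tool_rot: [[0.991, 0.0, -0.133], [0.133, 0.0, 0.991], [0.0, -1.0, -0.0]]
ft_force: [-1.1, -0.8, 0.4]
grip_width: 0.0513
```

```bash
python3 -c "
from h import *;tcp()
for n in ('side',):
    cv2.imwrite(f'pics/{n}3.png',cv2.resize(imaging.get_image(n)[120:260,170:400,::-1],None,fx=3.4,fy=3.4,interpolation=cv2.INTER_CUBIC))"
```

```text
t 3.1667 box xyz mm [-257.8  -95.8  115.5] F box [ 0.6 -1.2  0.4] w 51.3
[[0.0, 0.0, -1.0], [1.0, 0.0003, 0.0], [0.0003, -1.0, -0.0]]
```

View pics/side3.png

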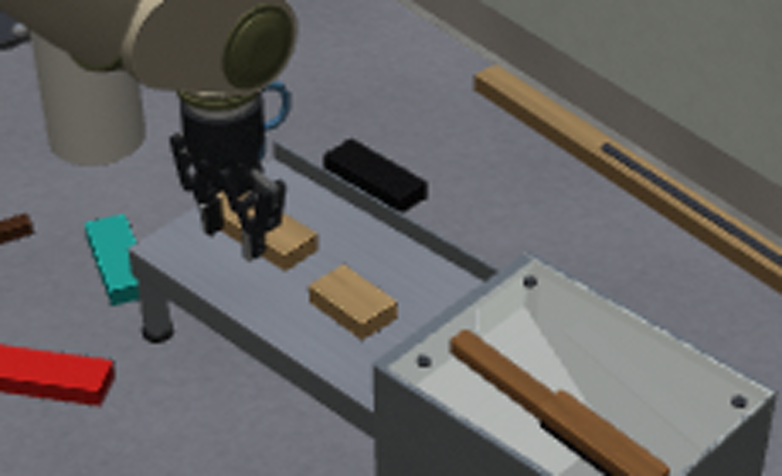

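jog_arm(rows=[{"hand": 0.6,"dx": 0.7,"dy": 0,"dz": 0,"ax": 0,"ay": 0,"az": 0},{"hand": 0.6,"dx": 0.7,"dy": 0,"dz": 0,"ax": 0,"ay": 0,"az": 0},{"hand": 0.6,"dx": 0.7,"dy": 0,"dz": 0,"ax": 0,"ay": 0,"az": 0},{"hand": 0.6,"dx": 0.7,"dy": 0,"dz": 0,"ax": 0,"ay": 0,"az": 0},{"hand": 0.6,"dx": 0.7,"dy": 0,"dz": 0,"ax": 0,"ay": 0,"az": 0}])

```text
time_s: 3.63
position: [0.4991, 0.1594, 0.1153]
tool_rot: [[0.991, 0.0, -0.134], [0.134, -0.0, 0.991], [-0.0, -1.0, -0.0]]
ft_force: [0.3, 0.1, -0.2]
grip_width: 0.0511
```

jog_arm(rows=[{"hand": 0.6,"dx": 0.7,"dy": 0,"dz": 0,"ax": 0,"ay": 0,"az": 0},{"hand": 0.6,"dx": 0.7,"dy": 0,"dz": 0,"ax": 0,"ay": 0,"az": 0},{"hand": 0.6,"dx": 0.7,"dy": 0,"dz": 0,"ax": 0,"ay": 0,"az": 0},{"hand": 0.6,"dx": 0.7,"dy": 0,"dz": 0,"ax": 0,"ay": 0,"az": 0},{"hand": 0.6,"dx": 0.4,"dy": 0,"dz": 0,"ax": 0,"ay": 0,"az": 0}])

```text
time_s: 4.05
position: [0.531, 0.1637, 0.1153]
tool_rot: [[0.991, 0.0, -0.134], [0.134, 0.0, 0.991], [0.0, -1.0, -0.0]]
ft_force: [-0.4, -0.4, 0.4]
grip_width: 0.0512
```

```bash
python3 -c "
from h import *;tcp()
for n in ('side',):
    cv2.imwrite(f'pics/{n}4.png',cv2.resize(imaging.get_image(n)[120:260,170:400,::-1],None,fx=3.4,fy=3.4,interpolation=cv2.INTER_CUBIC))"
```

```text
t 4.05 box xyz mm [-257.8  -28.8  115.3] F box [ 0.4 -0.4  0.4] w 51.2
[[-0.0001, 0.0, -1.0], [1.0, 0.0004, -0.0001], [0.0004, -1.0, -0.0]]
```

View pics/side4.png

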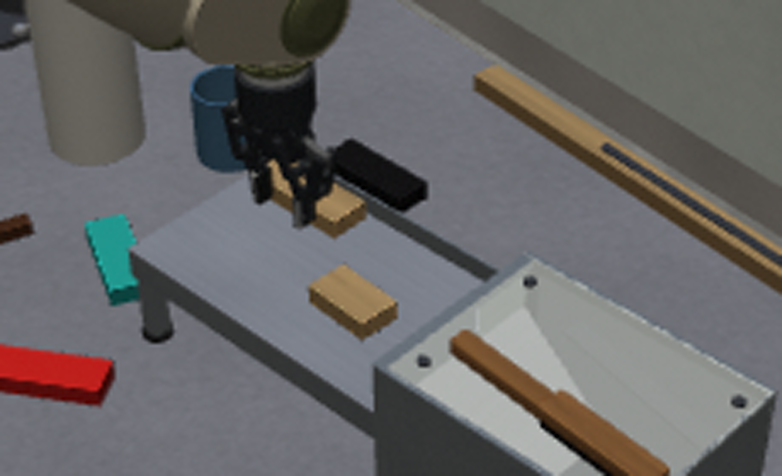

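The long block lies parallel to the fence in the lane, and the short block hasn't moved. Backing off, rising, shutting the hand and moving behind it.

jog_arm(rows=[{"hand": 0.6,"dx": -1.5,"dy": 0,"dz": 0,"ax": 0,"ay": 0,"az": 0},{"hand": 0.6,"dx": 0,"dy": -2,"dz": 0,"ax": 0,"ay": 0,"az": 0},{"hand": 0.6,"dx": 0,"dy": -2.5,"dz": 0,"ax": 0,"ay": 0,"az": 0},{"hand": 0,"dx": 0,"dy": -2.5,"dz": 0,"ax": 0,"ay": 0,"az": 0},{"hand": 0,"dx": 0,"dy": 0,"dz": 2,"ax": 0,"ay": 0,"az": 0}])

```text
time_s: 4.52
position: [0.5148, 0.1799, 0.19]
tool_rot: [[0.991, 0.008, -0.131], [0.131, 0.0, 0.991], [0.008, -1.0, -0.001]]
ft_force: [-0.1, 0.5, 1.2]
grip_width: 0.0278
```

jog_arm(rows=[{"hand": 0,"dx": 1.2,"dy": 0,"dz": 2.2,"ax": 0,"ay": 0,"az": 0},{"hand": 0,"dx": 1.2,"dy": 0,"dz": 2.2,"ax": 0,"ay": 0,"az": 0},{"hand": 0,"dx": 1.2,"dy": 0,"dz": 2.2,"ax": 0,"ay": 0,"az": 0},{"hand": 0,"dx": 1.2,"dy": 0,"dz": 1,"ax": 0,"ay": 0,"az": 0},{"hand": 0,"dx": 0,"dy": 0,"dz": 0,"ax": 0,"ay": 0,"az": 0}])

```text
time_s: 4.93
position: [0.5508, 0.2651, 0.1849]
tool_rot: [[0.991, 0.001, -0.136], [0.136, 0.001, 0.991], [0.001, -1.0, 0.0]]
ft_force: [-0.1, 0.2, -0.6]
grip_width: -0.0002
```

```bash
python3 -c "
from h import *;tcp()
for n in ('side','top'):
    im=imaging.get_image(n);cv2.imwrite(f'pics/{n}5.png',cv2.resize(im[120:260,170:400,::-1],None,fx=3.4,fy=3.4,interpolation=cv2.INTER_CUBIC))
    cv2.imwrite(f'pics/{n}5r.png',im[:,:,::-1])"
```

```text
t 4.9333 box xyz mm [-355.7    4.3  184.9] F box [-0.2 -0.1 -0.6] w -0.2
[[-0.0021, -0.0004, -0.9999], [0.9999, 0.0006, -0.0021], [0.0006, -1.0, 0.0004]]
```

View pics/side5.png

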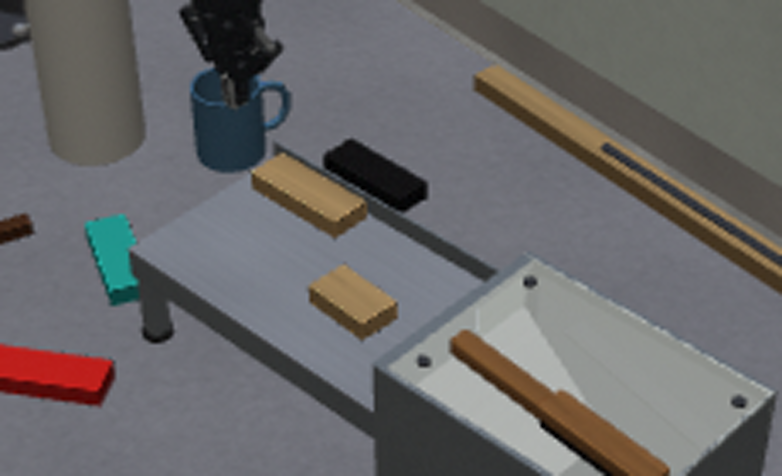

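View pics/top5.png

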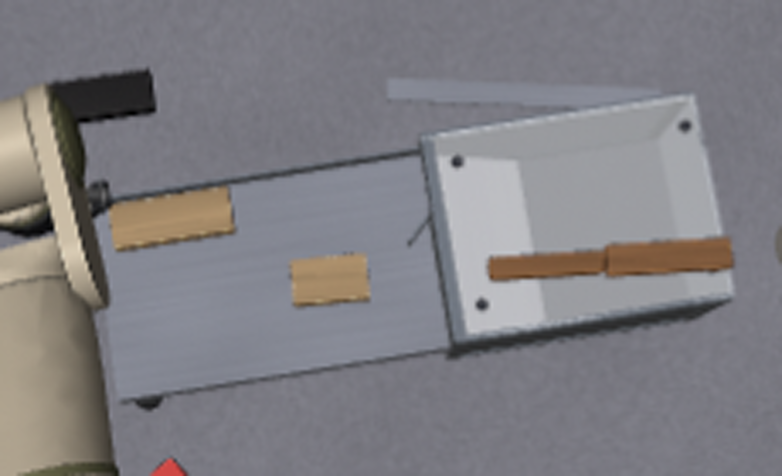

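Run:
```python
from h import *
np.set_printoptions(precision=1,suppress=True)
f=lambda P:np.c_[(P-O)@EX,(P-O)@EY]*1e3
print('mug',f(onz('top',[(152,171)],.09)),'roll',f(onz('top',[(99,192)],.23)))
im=cv2.imread('pics/top5r.png')[:,:,::-1].copy();m=blocks(im)
for c in cv2.findContours(m,cv2.RETR_EXTERNAL,cv2.CHAIN_APPROX_NONE)[0]:
    r=cv2.minAreaRect(c)
    if cv2.contourArea(c)>100 and 200<r[0][0]<285 and r[0][1]>150: print(f(onz('top',[r[0]],.132)),f(onz('top',cv2.boxPoints(r),.132)).tolist())
```

```text
mug [[-493.    97.7]] roll [[-630.7   19. ]]
[[-113.3  -81.1]] [[-148.02791244986173, -55.919635639662296], [-75.53204757910058, -60.79631594887765], [-78.67198184127408, -106.24089141904207], [-150.83251242465263, -101.38309129813041]]
[[-258.8    5. ]] [[-319.01864895769074, 28.664740783233807], [-199.75469678655625, 29.60667005256171], [-198.91606847679176, -18.43139055044555], [-317.5740537293727, -19.373071494682467]]
```

jog_arm(rows=[{"hand": 0,"dx": 0,"dy": 1.7,"dz": 0,"ax": 0,"ay": 0,"az": 0},{"hand": 0,"dx": 0,"dy": 1.7,"dz": 0,"ax": 0,"ay": 0,"az": 0},{"hand": 0,"dx": 0,"dy": 1.7,"dz": 0,"ax": 0,"ay": 0,"az": 0},{"hand": 0,"dx": 0,"dy": 1.6,"dz": 0,"ax": 0,"ay": 0,"az": 0},{"hand": 0,"dx": 0,"dy": 0,"dz": 0,"ax": 0,"ay": 0,"az": 0}])

```text
time_s: 5.45
position: [0.5482, 0.2617, 0.1156]
tool_rot: [[0.991, -0.006, -0.133], [0.133, -0.002, 0.991], [-0.006, -1.0, -0.001]]
ft_force: [0.1, -0.6, -0.6]
grip_width: -0.0002
```

jog_arm(rows=[{"hand": 0,"dx": 0,"dy": 0,"dz": -0.8,"ax": 0,"ay": 0,"az": 0},{"hand": 0,"dx": 0,"dy": 0,"dz": -0.8,"ax": 0,"ay": 0,"az": 0},{"hand": 0,"dx": 0,"dy": 0,"dz": -0.8,"ax": 0,"ay": 0,"az": 0},{"hand": 0,"dx": 0,"dy": 0,"dz": -0.8,"ax": 0,"ay": 0,"az": 0},{"hand": 0,"dx": 0,"dy": 0,"dz": -0.8,"ax": 0,"ay": 0,"az": 0}])

```text
time_s: 5.87
position: [0.5557, 0.2224, 0.1192]
tool_rot: [[0.991, 0.001, -0.133], [0.133, 0.0, 0.991], [0.001, -1.0, 0.0]]
ft_force: [-0.1, -0.1, -0.3]
grip_width: 0.0002
```

jog_arm(rows=[{"hand": 0,"dx": 0,"dy": 0,"dz": -0.8,"ax": 0,"ay": 0,"az": 0},{"hand": 0,"dx": 0,"dy": 0,"dz": -0.8,"ax": 0,"ay": 0,"az": 0},{"hand": 0,"dx": 0,"dy": 0,"dz": -0.8,"ax": 0,"ay": 0,"az": 0},{"hand": 0,"dx": 0,"dy": 0,"dz": -0.8,"ax": 0,"ay": 0,"az": 0},{"hand": 0,"dx": 0,"dy": 0,"dz": -0.8,"ax": 0,"ay": 0,"az": 0}])

```text
time_s: 6.28
position: [0.5607, 0.1831, 0.1183]
tool_rot: [[0.991, -0.0, -0.134], [0.134, 0.0, 0.991], [-0.0, -1.0, 0.0]]
ft_force: [-0.6, 0.2, 0.7]
grip_width: 0.0002
```

```bash
python3 -c "
from h import *;tcp()
for n in ('side',):
    im=imaging.get_image(n);cv2.imwrite(f'pics/{n}6.png',cv2.resize(im[120:260,170:400,::-1],None,fx=3.4,fy=3.4,interpolation=cv2.INTER_CUBIC))"
```

```text
t 6.2833 box xyz mm [-273.1    3.2  118.3] F box [-0.2 -0.6  0.7] w 0.2
[[-0.0001, -0.0001, -1.0], [1.0, -0.0, -0.0001], [-0.0, -1.0, 0.0001]]
```

View pics/side6.png

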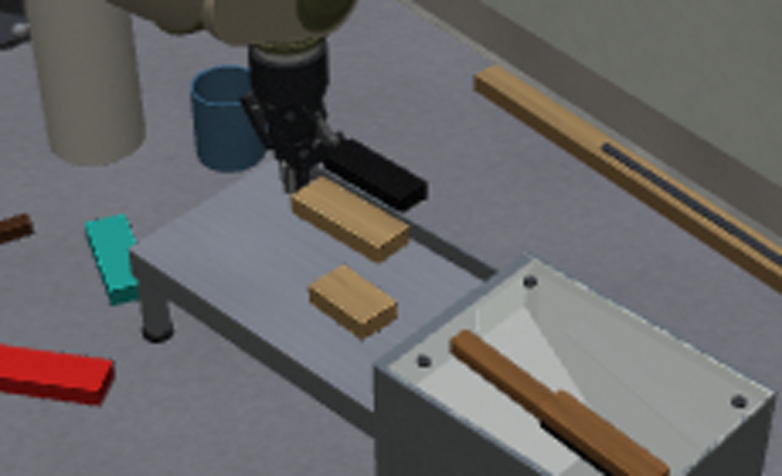

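The block slides straight along the fence, about 45 mm on. Continuing.

jog_arm(rows=[{"hand": 0,"dx": 0,"dy": 0,"dz": -0.8,"ax": 0,"ay": 0,"az": 0},{"hand": 0,"dx": 0,"dy": 0,"dz": -0.8,"ax": 0,"ay": 0,"az": 0},{"hand": 0,"dx": 0,"dy": 0,"dz": -0.8,"ax": 0,"ay": 0,"az": 0},{"hand": 0,"dx": 0,"dy": 0,"dz": -0.8,"ax": 0,"ay": 0,"az": 0},{"hand": 0,"dx": 0,"dy": 0,"dz": -0.8,"ax": 0,"ay": 0,"az": 0}])

```text
time_s: 6.75
position: [0.5661, 0.1434, 0.1183]
tool_rot: [[0.991, -0.0, -0.134], [0.134, -0.0, 0.991], [-0.0, -1.0, -0.0]]
ft_force: [0.7, 0.4, 0.0]
grip_width: -0.0002
```

jog_arm(rows=[{"hand": 0,"dx": 0,"dy": 0,"dz": -0.8,"ax": 0,"ay": 0,"az": 0},{"hand": 0,"dx": 0,"dy": 0,"dz": -0.8,"ax": 0,"ay": 0,"az": 0},{"hand": 0,"dx": 0,"dy": 0,"dz": -0.8,"ax": 0,"ay": 0,"az": 0},{"hand": 0,"dx": 0,"dy": 0,"dz": -0.8,"ax": 0,"ay": 0,"az": 0},{"hand": 0,"dx": 0,"dy": 0,"dz": -0.8,"ax": 0,"ay": 0,"az": 0}])

```text
time_s: 7.17
position: [0.5714, 0.1037, 0.1183]
tool_rot: [[0.991, -0.0, -0.134], [0.134, 0.0, 0.991], [-0.0, -1.0, 0.0]]
ft_force: [-0.7, 0.6, -0.4]
grip_width: -0.0001
```

```bash
python3 -c "
from h import *;tcp()
for n in ('side','top'):
    im=imaging.get_image(n);cv2.imwrite(f'pics/{n}7.png',cv2.resize(im[120:260,170:400,::-1],None,fx=3.4,fy=3.4,interpolation=cv2.INTER_CUBIC))"
```

```text
t 7.1667 box xyz mm [-193.     3.2  118.3] F box [-0.7 -0.7 -0.4] w -0.1
[[-0.0001, -0.0, -1.0], [1.0, -0.0001, -0.0001], [-0.0001, -1.0, 0.0]]
```

View pics/side7.png

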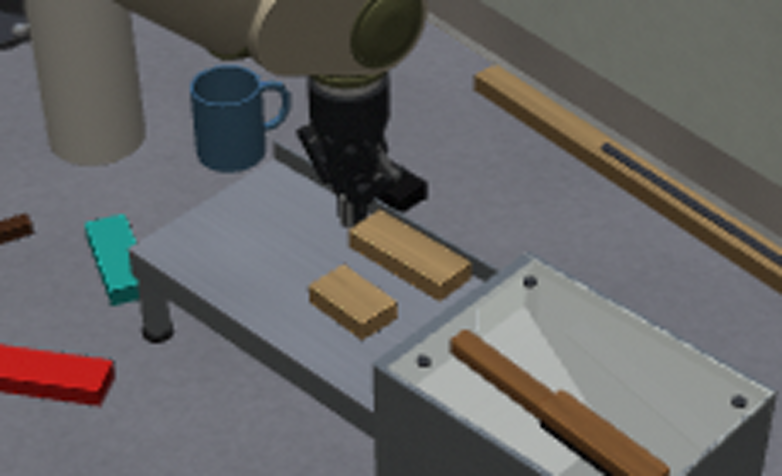

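View pics/top7.png

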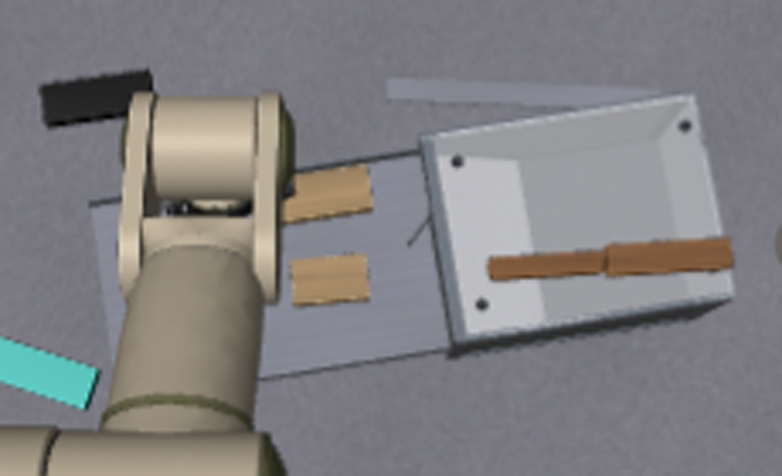

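jog_arm(rows=[{"hand": 0,"dx": 0,"dy": 0,"dz": -0.8,"ax": 0,"ay": 0,"az": 0},{"hand": 0,"dx": 0,"dy": 0,"dz": -0.8,"ax": 0,"ay": 0,"az": 0},{"hand": 0,"dx": 0,"dy": 0,"dz": -0.8,"ax": 0,"ay": 0,"az": 0},{"hand": 0,"dx": 0,"dy": 0,"dz": -0.8,"ax": 0,"ay": 0,"az": 0},{"hand": 0,"dx": 0,"dy": 0,"dz": -0.8,"ax": 0,"ay": 0,"az": 0}])

```text
time_s: 7.68
position: [0.5768, 0.0641, 0.1184]
tool_rot: [[0.991, 0.0, -0.134], [0.134, 0.0, 0.991], [0.0, -1.0, -0.0]]
ft_force: [-0.4, 0.4, -0.2]
grip_width: 0.0
```

jog_arm(rows=[{"hand": 0,"dx": 0,"dy": 0,"dz": -0.8,"ax": 0,"ay": 0,"az": 0},{"hand": 0,"dx": 0,"dy": 0,"dz": -0.8,"ax": 0,"ay": 0,"az": 0},{"hand": 0,"dx": 0,"dy": 0,"dz": -0.8,"ax": 0,"ay": 0,"az": 0},{"hand": 0,"dx": 0,"dy": 0,"dz": -0.8,"ax": 0,"ay": 0,"az": 0},{"hand": 0,"dx": 0,"dy": 0,"dz": -0.8,"ax": 0,"ay": 0,"az": 0}])

```text
time_s: 8.1
position: [0.5821, 0.0245, 0.1183]
tool_rot: [[0.991, -0.0, -0.134], [0.134, 0.0, 0.991], [-0.0, -1.0, 0.0]]
ft_force: [-0.6, 1.3, 0.2]
grip_width: -0.0003
```

```bash
python3 -c "
from h import *;tcp()
for n in ('side','top'):
    im=imaging.get_image(n);cv2.imwrite(f'pics/{n}8.png',cv2.resize(im[120:260,170:400,::-1],None,fx=3.4,fy=3.4,interpolation=cv2.INTER_CUBIC))"
```

```text
t 8.1 box xyz mm [-113.1    3.2  118.3] F box [-1.3 -0.4  0.2] w -0.3
[[-0.0001, -0.0002, -1.0], [1.0, -0.0001, -0.0001], [-0.0001, -1.0, 0.0002]]
```

View pics/side8.png

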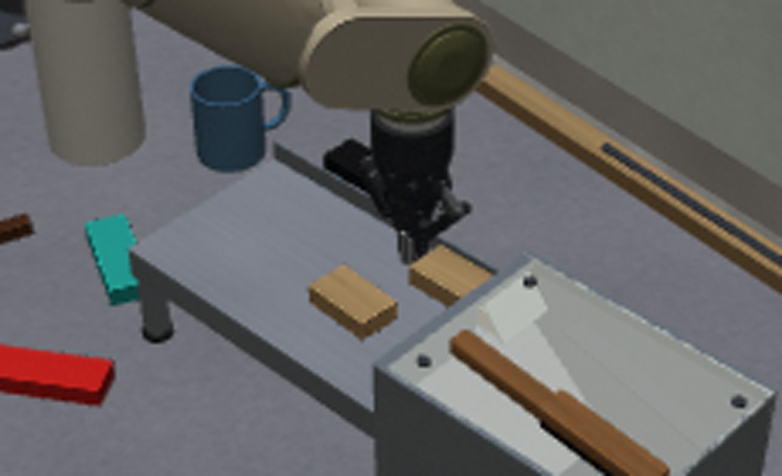

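View pics/top8.png

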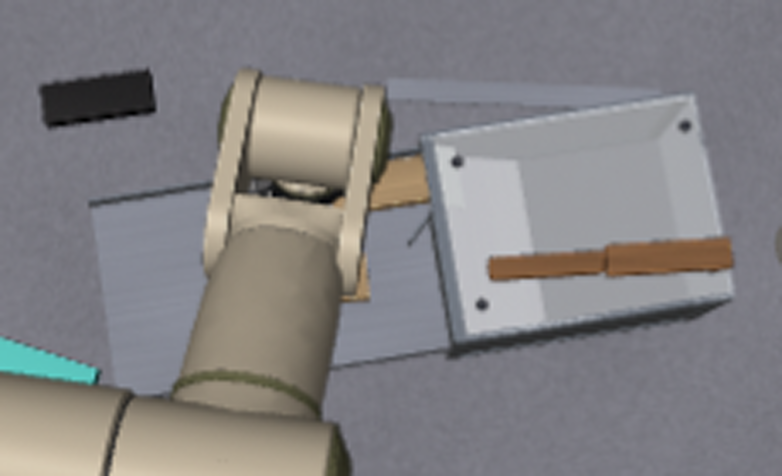

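Run:
```python
from h import *
for p in [(470,209),(462,215),(405,262),(400,228),(432,235)]:
    uv=(np.array([p])+.5)/3.4-.5+[170,120]
    o,d=ray('side',uv);d=d[0]
    for y in (.0032,-.008):
        t=(y-(o-O)@EY)/(d@EY);P=o+t*d-O
        print(p,y,np.round([P@EX*1e3,P[2]*1e3],1))
```

```text
(470, 209) 0.0032 [-42.3 220.4]
(470, 209) -0.008 [-32.7 232.1]
(462, 215) 0.0032 [-51.7 208.5]
(462, 215) -0.008 [-42.  220.3]
(405, 262) 0.0032 [-123.   112.1]
(405, 262) -0.008 [-112.5  125.1]
(400, 228) 0.0032 [-129.2  150.9]
(400, 228) -0.008 [-118.6  163.4]
(432, 235) 0.0032 [-88.2 164.9]
(432, 235) -0.008 [-78.1 177.3]
```

The flap is open (white plate at (510,305) in the side crop) and the block is in the mouth. The knuckle, about 70 mm ahead of the TCP at z≈210, clears the 170 mm box top. Continuing.

jog_arm(rows=[{"hand": 0,"dx": 0,"dy": 0,"dz": -0.8,"ax": 0,"ay": 0,"az": 0},{"hand": 0,"dx": 0,"dy": 0,"dz": -0.8,"ax": 0,"ay": 0,"az": 0},{"hand": 0,"dx": 0,"dy": 0,"dz": -0.8,"ax": 0,"ay": 0,"az": 0},{"hand": 0,"dx": 0,"dy": 0,"dz": -0.8,"ax": 0,"ay": 0,"az": 0},{"hand": 0,"dx": 0,"dy": 0,"dz": -0.8,"ax": 0,"ay": 0,"az": 0}])

```text
time_s: 8.62
position: [0.5875, -0.0153, 0.1183]
tool_rot: [[0.991, 0.0, -0.134], [0.134, -0.0, 0.991], [0.0, -1.0, -0.0]]
ft_force: [-0.4, 1.5, 1.1]
grip_width: -0.0
```

jog_arm(rows=[{"hand": 0,"dx": 0,"dy": 0,"dz": -0.6,"ax": 0,"ay": 0,"az": 0},{"hand": 0,"dx": 0,"dy": 0,"dz": -0.6,"ax": 0,"ay": 0,"az": 0},{"hand": 0,"dx": 0,"dy": 0,"dz": -0.6,"ax": 0,"ay": 0,"az": 0},{"hand": 0,"dx": 0,"dy": 0,"dz": -0.6,"ax": 0,"ay": 0,"az": 0},{"hand": 0,"dx": 0,"dy": 0,"dz": 0,"ax": 0,"ay": 0,"az": 0}])

```text
time_s: 9.03
position: [0.5908, -0.0394, 0.1183]
tool_rot: [[0.991, 0.0, -0.133], [0.133, -0.0, 0.991], [0.0, -1.0, -0.0]]
ft_force: [0.9, 0.3, 0.6]
grip_width: 0.0002
```

```bash
python3 -c "
from h import *;tcp()
for n in ('side','top'):
    im=imaging.get_image(n);cv2.imwrite(f'pics/{n}9.png',cv2.resize(im[120:260,170:400,::-1],None,fx=3.4,fy=3.4,interpolation=cv2.INTER_CUBIC))"
```

```text
t 9.0333 box xyz mm [-48.6   3.3 118.3] F box [-0.2  1.   0.6] w 0.2
[[0.0008, 0.0004, -1.0], [1.0, 0.0, 0.0008], [0.0, -1.0, -0.0004]]
```

View pics/side9.png

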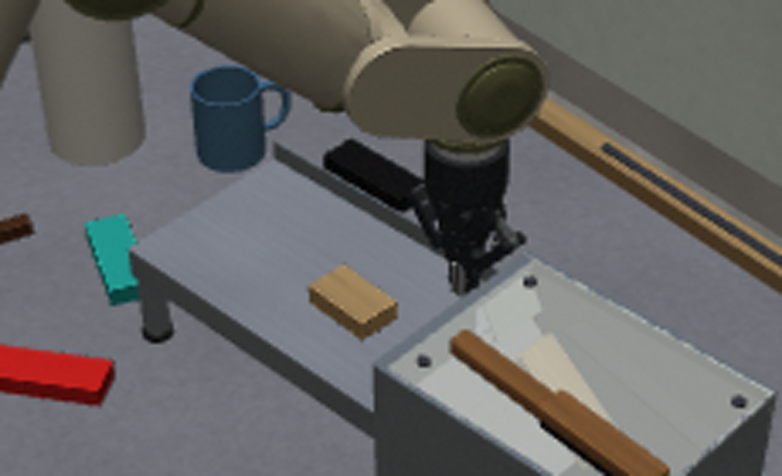

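View pics/top9.png

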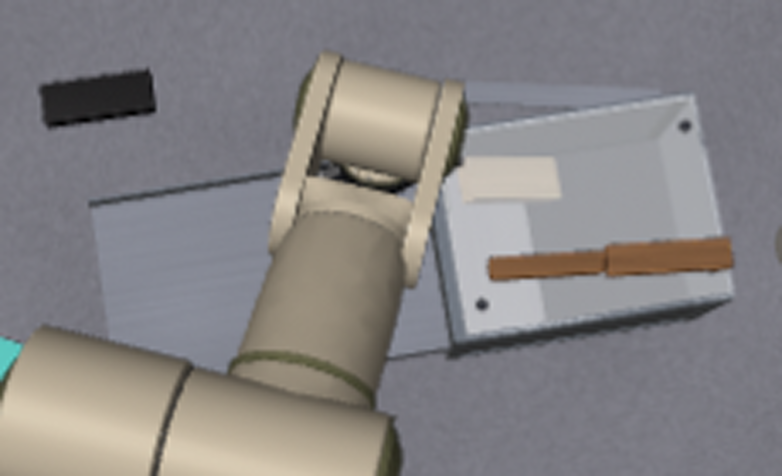

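The block is through and sliding down the chute. Withdrawing back along the lane, then up.

jog_arm(rows=[{"hand": 0,"dx": 0,"dy": 0,"dz": 2,"ax": 0,"ay": 0,"az": 0},{"hand": 0,"dx": 0,"dy": 0,"dz": 2.5,"ax": 0,"ay": 0,"az": 0},{"hand": 0,"dx": 0,"dy": 0,"dz": 2.5,"ax": 0,"ay": 0,"az": 0},{"hand": 0,"dx": 0,"dy": 0,"dz": 2.5,"ax": 0,"ay": 0,"az": 0},{"hand": 0,"dx": 0,"dy": 0,"dz": 2.5,"ax": 0,"ay": 0,"az": 0}])

```text
time_s: 9.55
position: [0.5741, 0.0822, 0.1184]
tool_rot: [[0.991, -0.0, -0.134], [0.134, 0.0, 0.991], [-0.0, -1.0, 0.0]]
ft_force: [0.4, -0.4, -0.9]
grip_width: 0.0001
```

jog_arm(rows=[{"hand": 0,"dx": 0,"dy": -1,"dz": 2.5,"ax": 0,"ay": 0,"az": 0},{"hand": 0,"dx": 0,"dy": -2.5,"dz": 2.5,"ax": 0,"ay": 0,"az": 0},{"hand": 0,"dx": 0,"dy": -2.5,"dz": 2.5,"ax": 0,"ay": 0,"az": 0},{"hand": 0,"dx": 0,"dy": -2.5,"dz": 2.5,"ax": 0,"ay": 0,"az": 0},{"hand": 0,"dx": 0,"dy": -2.5,"dz": 2.5,"ax": 0,"ay": 0,"az": 0}])

```text
time_s: 9.97
position: [0.5571, 0.2062, 0.2296]
tool_rot: [[0.991, -0.0, -0.134], [0.134, 0.0, 0.991], [-0.0, -1.0, 0.0]]
ft_force: [0.5, 0.2, 0.5]
grip_width: 0.0002
```

jog_arm(rows=[{"hand": 0,"dx": 0,"dy": 0,"dz": 0,"ax": 0,"ay": 0,"az": 0},{"hand": 0,"dx": 0,"dy": 0,"dz": 0,"ax": 0,"ay": 0,"az": 0},{"hand": 0,"dx": 0,"dy": 0,"dz": 0,"ax": 0,"ay": 0,"az": 0},{"hand": 0,"dx": 0,"dy": 0,"dz": 0,"ax": 0,"ay": 0,"az": 0},{"hand": 0,"dx": 0,"dy": 0,"dz": 0,"ax": 0,"ay": 0,"az": 0}])

```text
time_s: 10.38
position: [0.5577, 0.2037, 0.2271]
tool_rot: [[0.991, -0.002, -0.132], [0.132, -0.0, 0.991], [-0.002, -1.0, -0.0]]
ft_force: [0.2, 0.0, -1.3]
grip_width: -0.0
```

```bash
python3 -c "
from h import *;tcp()
for n in ('side','top'):
    im=imaging.get_image(n);cv2.imwrite(f'pics/{n}10.png',cv2.resize(im[120:260,170:400,::-1],None,fx=3.4,fy=3.4,interpolation=cv2.INTER_CUBIC))
    if n=='top':
        f=lambda P:np.c_[(P-O)@EX,(P-O)@EY]*1e3
        for c in cv2.findContours(blocks(im),cv2.RETR_EXTERNAL,cv2.CHAIN_APPROX_NONE)[0]:
            r=cv2.minAreaRect(c)
            if cv2.contourArea(c)>80 and 200<r[0][0]<370 and r[0][1]>150: print(r,f(onz('top',[r[0]],.132)))
"
```

```text
t 10.3833 box xyz mm [-293.9    3.   227.1] F box [-0.   0.2 -1.3] w -0.0
[[0.0011, 0.0002, -1.0], [0.9999, -0.0023, 0.0011], [-0.0023, -1.0, -0.0002]]
((266.54510498046875, 201.9959259033203), (13.489826202392578, 21.728578567504883), 84.80557250976562) [[-113.26966553  -81.1389256 ]]
((349.3638000488281, 196.1844940185547), (9.454245567321777, 71.17109680175781), 86.633544921875) [[ 163.20209563 -105.4903214 ]]
```

View pics/side10.png

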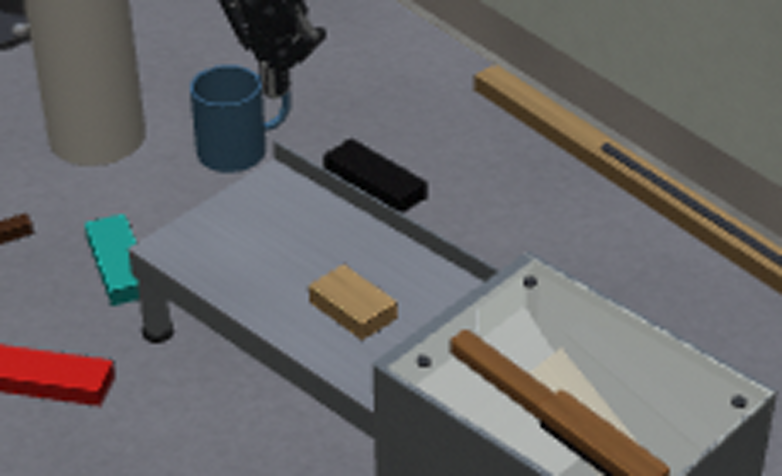

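View pics/top10.png

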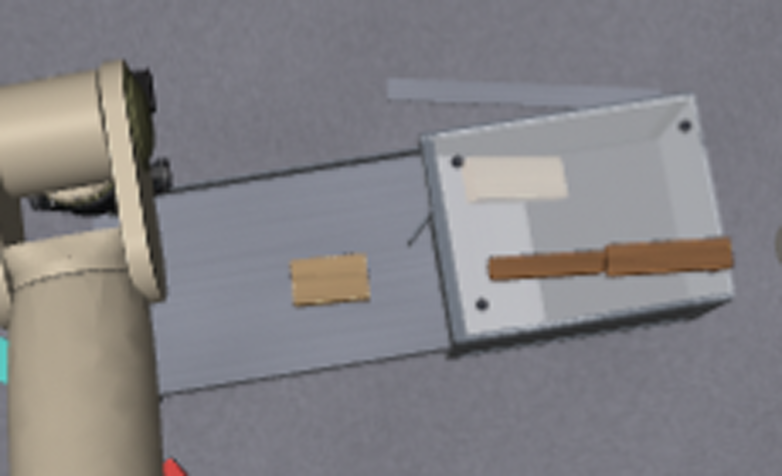

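jog_arm(rows=[{"hand": 0,"dx": 0,"dy": 0,"dz": 0,"ax": 0,"ay": 0,"az": 0},{"hand": 0,"dx": 0,"dy": 0,"dz": 0,"ax": 0,"ay": 0,"az": 0},{"hand": 0,"dx": 0,"dy": 0,"dz": 0,"ax": 0,"ay": 0,"az": 0},{"hand": 0,"dx": 0,"dy": 0,"dz": 0,"ax": 0,"ay": 0,"az": 0},{"hand": 0,"dx": 0,"dy": 0,"dz": 0,"ax": 0,"ay": 0,"az": 0}])

```text
time_s: 10.9
position: [0.5578, 0.2046, 0.2283]
tool_rot: [[0.991, -0.0, -0.134], [0.134, -0.0, 0.991], [-0.0, -1.0, -0.0]]
ft_force: [0.5, 0.9, 0.3]
grip_width: -0.0
```

jog_arm(rows=[{"hand": 0,"dx": 0,"dy": 0,"dz": 0,"ax": 0,"ay": 0,"az": 0},{"hand": 0,"dx": 0,"dy": 0,"dz": 0,"ax": 0,"ay": 0,"az": 0},{"hand": 0,"dx": 0,"dy": 0,"dz": 0,"ax": 0,"ay": 0,"az": 0},{"hand": 0,"dx": 0,"dy": 0,"dz": 0,"ax": 0,"ay": 0,"az": 0},{"hand": 0,"dx": 0,"dy": 0,"dz": 0,"ax": 0,"ay": 0,"az": 0}])

```text
time_s: 11.32
position: [0.5579, 0.2047, 0.2284]
tool_rot: [[0.991, 0.0, -0.134], [0.134, 0.0, 0.991], [0.0, -1.0, 0.0]]
ft_force: [-0.2, -0.1, -0.7]
grip_width: -0.0
```

Run:
```python
from h import *
np.set_printoptions(precision=1,suppress=True)
g=lambda P:np.c_[(P-O)@EX*1e3,(P-O)@EY*1e3,P[:,2]*1e3]
a=cv2.imread('pics/side0.png');b=imaging.get_image('side')[:,:,::-1].copy();t=imaging.get_image('top')[:,:,::-1].copy()
cv2.imwrite('pics/side11.png',cv2.resize(np.hstack([a[215:280,280:360],b[215:280,280:360]]),None,fx=5,fy=5,interpolation=cv2.INTER_CUBIC))
cv2.imwrite('pics/top11.png',cv2.resize(t[120:260,170:400],None,fx=3.4,fy=3.4,interpolation=cv2.INTER_CUBIC))
prev=cv2.imread('pics/top10.png').astype(int);now=cv2.imread('pics/top11.png').astype(int)
print('change in box', (abs(now-prev).max(2)[100:300,440:730]>25).sum())
# block ends in top view
for (p,zz) in [((567,178),10),((567,178),26),((464,180),100),((464,180),110)]:
    uv=(np.array([p])+.5)/3.4-.5+[170,120];print(p,g(onz('top',uv,zz/1e3)))
# expected block on chute, lower end at floor: predict side-view/ top view outlines
s,c=np.sin(np.radians(42)),np.cos(np.radians(42))
for L in(0,120):
  for h in(0,22):
    x=111-L*c+h*s;z=10+L*s+h*c
    P=O+EX*x/1e3+EY*.005;P[2]=z/1e3
    print(L,h,round(x),round(z),(pix('top',[P])-[170,120])*3.4)
```

```text
change in box 0
(567, 178) [[156.8   7.6  10. ]]
(567, 178) [[153.9   4.3  26. ]]
(464, 180) [[ 37.2   3.7 100. ]]
(464, 180) [[ 36.2   1.5 110. ]]
0 0 111 10 [[524.5 185.6]]
0 22 126 26 [[539.7 180.2]]
120 0 22 90 [[447.1 182. ]]
120 22 37 107 [[462.4 176.2]]
```

View pics/side11.png

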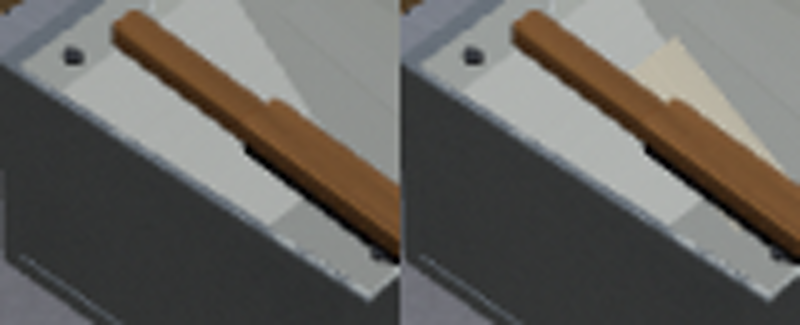

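View pics/top11.png

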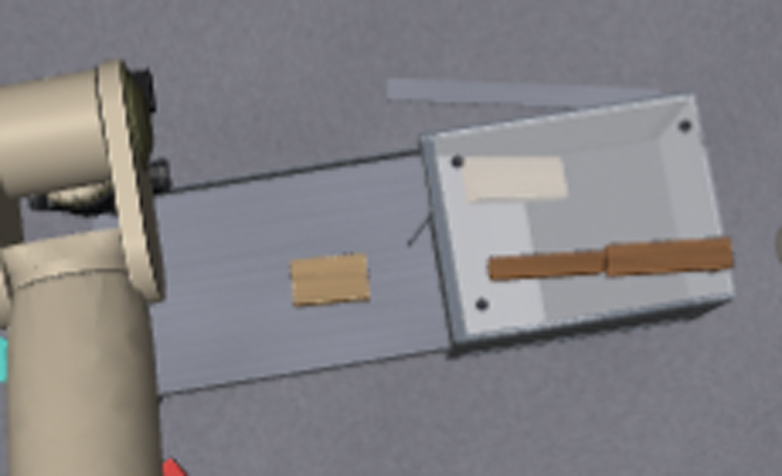

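Run:
```python
from h import *
a=cv2.imread('pics/side0.png');b=imaging.get_image('side')[:,:,::-1].copy()
cv2.imwrite('pics/side12.png',cv2.resize(np.hstack([a[190:250,300:370],b[190:250,300:370]]),None,fx=5.5,fy=5.5,interpolation=cv2.INTER_CUBIC))
d=abs(a.astype(int)-b).max(2)>20
n,l,st,_=cv2.connectedComponentsWithStats(d.astype(np.uint8));print([list(s) for s in st[1:] if s[4]>8])
for ang in(0,.5):
  P=[]
  for y in(-.031,.031):
    for r in(0,.046):
      q=O+EX*(.004+r*np.sin(ang))+EY*y;q[2]=.159-r*np.cos(ang);P.append(q)
  print(ang,np.round(pix('side',P),1).tolist(),np.round(pix('top',P),1).tolist())
```

```text
[[np.int32(0), np.int32(36), np.int32(271), np.int32(293), np.int32(26563)], [np.int32(225), np.int32(176), np.int32(35), np.int32(27), np.int32(493)], [np.int32(333), np.int32(222), np.int32(25), np.int32(29), np.int32(119)], [np.int32(117), np.int32(259), np.int32(54), np.int32(66), np.int32(1619)]]
0 [[311.5, 208.4], [311.1, 219.5], [324.6, 198.7], [324.0, 209.8]] [[299.1, 180.3], [298.5, 183.1], [296.0, 162.2], [295.5, 165.5]]
0.5 [[311.5, 208.4], [316.6, 221.5], [324.6, 198.7], [329.5, 211.6]] [[299.1, 180.3], [305.0, 181.7], [296.0, 162.2], [301.9, 164.2]]
```

View pics/side12.png

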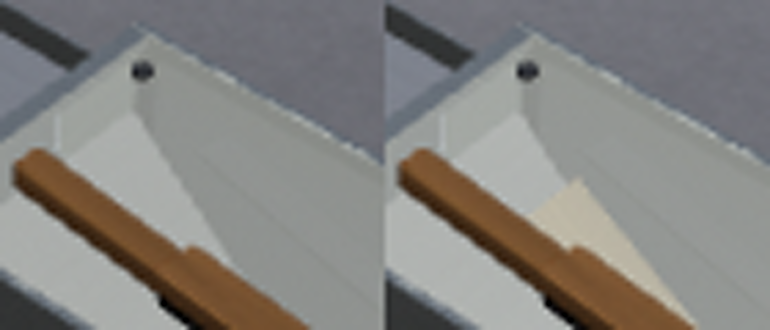

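The mouth area in the side view matches the start picture, so the flap is shut. The only differences are the arm, the block's old place and the block inside the box.

```bash
python3 -c "
from rig import job;print(job.close_job())"
```

```text
the job is handed in; nothing more can be done
None
```

The long block is inside the drop box with the flap shut behind it, and I've handed the job in at about 11.5 s on the robot's clock. I slid it flat across the deck into the lane with both fingertips. Then, with the fingers shut, I pushed it from behind along the fence and through the flap. It was never gripped, and the force readings I saw stayed under 2 N.

My last checks, with the gripper clear above the rear of the deck:
- **Block:** it has stopped moving. It lies at a slant: its lower end is on the floor at about x = 155 mm and its upper end leans on the chute, by my estimate below deck height.
- **Flap:** the mouth in the side view looks the same as at the start.
- **Everything else:** the short block and the brush measure exactly where they were. In the side view the only other changes are the arm and the long block's old place; what the arm hides there could not be compared.

One measurement disagreed: I expected the block to lie flat along the chute with its lower end near x = 111–126 mm. It had slid farther, so it lies flatter than that.

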